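Shut down the curing unit and hold its sprung hood just under balance

ROBOT

A 6-joint arm with a two-finger parallel gripper is mounted at the origin on the work surface. World frame = base frame: x ahead of the robot, y to its left, z up, the work surface at z = 0. Lengths are in m, angles in rad, forces in N, time in s.
With the tool pointing down it reaches from about 0.35 to 0.775 m from the base axis. Payload 5.5 kg.
Tool frame: the origin (TCP) lies between the finger pads; the fingertips stand 19 mm ahead of it and the grasp point (between the pads) is the TCP; z points along the fingers, y is the line along which they close (so a half turn about z gives the same grasp; the last joint's range is limited). The gripper opens to 85 mm and grips with 20 to 120 N. Pads are 22 mm wide; open, the fingers measure 114 mm over their backs; the gripper's body (76 mm by 85 mm) begins 54 mm behind the grasp point. The pads swing forward as they close: fully open they stand 13 mm farther back than shut.
Start: joints at [1.126, 0.313, 0.046, 1.304, 0, 1.431], TCP at [0.173, 0.549, 0.25] pointing down, gripper open.
Joint ranges: [-2.76, 2.76], [-0.86, 1.69], [-1.03, 1.26], [-2.2, 2.34], [-1.47, 1.5], [-3.14, 3.14]. Speed limits (rad/s): [2.57, 2.57, 3.14, 3.14, 3.14, 3.14].

INTERFACE

Orientations are given as a unit quaternion [w, x, y, z].
In Python, from workcell import env gives the robot as it stands.
- The arm moves only by the tool carry_out, never from a script. Its argument "increments" is a list that holds one entry, the list of rows, each a list of 6 numbers: the shift along the tool's x, y, z each as a share of 50 cm, from -1 to 1, then the turn, a rotation vector about the tool's x, y, z each as a share of 2 pi rad, from -1 to 1. In form: [[[x, y, z, ax, ay, az], ...]]. A call has 1 to 5 rows; each row is the pose to reach, as a shift and turn from the pose commanded when the call began, along the tool's axes at that moment, turning the shorter way round; what a row does not reach only later rows make up. A row lasts 1/8 s, in which the tool goes at most 62.5 mm and 10.7 degrees, less where a joint would pass 70% of its speed; a pose out of reach is approached as far as the arm can. A call with a number of a shift or a turn outside -1 to 1 is refused whole. A call with a gripper value outside its range is refused whole. "jaw" is the closure, from 0 (fully open) to 1 (shut), set as the call begins (left out, the last holds). The fingers move at their own pace and stop on an object; "squeeze" is the grip in N (left out, the last holds). Time passes only in rows, so rows that repeat a pose let the fingers close. It gives the time, the measured TCP pose, the force, the opening and the grip force at its end, in the units of the state.
- env.get_state(): the state, without advancing time (a new reading comes with each control period).
- env.read_camera(name): name is "scene" or "top" or "wrist"; returns a dict with "frame" (420x560x3 uint8, blue, green, red), "z_map" (420x560 float32, m along the optical axis (not along the pixel's ray), 0 where there is no reading), "intrinsics" (3x3 intrinsics, pixels), "k1" (the pictures are not rectified: a ray, as slopes to the right and down, at radius r is drawn at 1 + k1 r^2 times it, then the intrinsics apply), "R" (3x3) and "t" (3): a world point X has camera coordinates R X + t; the wrist camera has in their place "T_tool_cam" (4x4, takes a point from camera to tool coordinates, whose origin is the TCP and whose axes are the flange's). Camera axes: x right, y down, z forward; pixel columns grow to the right and rows downward; lengths in m; the calibration is good to about 2 mm. A picture is of the moment at which its call begins: read the wrist's pose just before it.
- env.hand_in(): hands the job in; it is judged then, once.
Trained networks look in the newest picture that a camera, given by its name, has taken for a name from the list of things; names that differ only in an ending like _2 or _b are one class to them, and where a whole thing is asked for, a point or a joint stands for the part that bears it (a point fixed in the world has none). Each returns a list of dicts, best first, with "score" (0 to 1); they miss things now and then, are a little off and sometimes report something else, mostly with a low value. They report only what shows in the picture. A call takes as long as a camera call.
- env.find_in(camera, name): "position" ([x, y, z] in m, in world coordinates, good to about 4 mm: the middle of the surface that is visible of it).
The state is a dict: "clock": time; "joint_pos": joint angles; "qvel": joint speeds; "tau": joint torques, N m; "tcp_pos": TCP position; "orientation": TCP orientation; "wrist_force": force on the tool from outside, world axes, zero at the start; "ft_torque": the same for the moment, N m; "finger_gap": finger opening in m; "grip_force": force on a finger pad.
Only numpy, scipy, OpenCV 4.12 (cv2) and the standard library are available. Lean on these libraries where they do the work, as an engineer would, in place of code of your own. Each camera call takes 0.05 s, during which the arm holds its last target. There are 200 camera calls.

TASK

The figure in the curing unit is done: on the console press the square lamp-off key, then the round turntable-stop key, then the bar-shaped hood-release key, one at a time and each fully home with the hood still shut, without pressing the domed start key. Then take the hood by its barrel pull, raise it just past its balance point so that you feel the springs take it, without letting it swing right back, ease it down again to just below the balance point, where it is light but would still close by itself, and hold it still there so that I can lift the figure out: you finish still holding the pull. Leave the figure and the paints and tools around where they stand.

Things in the scene. Friction and masses are not known exactly. Their poses are not given: they have to be found in the camera images.
- unit: white UV curing unit with a flip-up hood, fixed. Origin on the table under the middle of its 200 x 200 mm chamber (open inside, turntable top 38 mm up). x points from the front, which faces the robot, to the rear hinge; y left, z up. The shut hood, a white shell with an amber window, covers x, y = -100 to 100 mm from 88 mm (rim) to 149 mm above the table
- deck (a point): middle of the console's flat top, 115 mm above the table: a white block at the right (-y) side of the unit, x = -100 to 100 mm, y = -101 to -213 mm in the unit's frame. It has four white push keys in two rows, 48 mm apart each way, all 10 mm proud of it, and a blank display behind them
- hood (a joint): hood angle, rad: 0 shut, grows as the front rises, stop at 1.75. Hinge springs carry part of its 0.85 kg. Balance point at 1.05 (60 degrees): below, it falls shut; above, it swings open by itself. Force at the pull: 2 N up to leave shut, 0.3 N up at 0.1 below balance, 0.3 N down at 0.1 above. 'Just below' balance means up to 0.2 (12 degrees) under it, but clearly under it
- hood_hinge (a point): the middle of the hood's hinge axis, 104 mm behind the unit's origin and 88 mm above the table; the axis runs along the unit's y; the frame turns with the hood
- pull: steel barrel pull on the hood's front: bar 18 mm diameter, 34 mm long along the unit's y, flat free ends, on a 12 mm wide neck; pinched by its ends it pivots between the fingers. Origin: barrel centre, with the hood shut 142 mm in front of the unit's origin (38 mm ahead of the hood's face), 126 mm up; it swings on a 249 mm radius about the hinge. Nothing beside or under it
- key_square (a joint): travel of the lamp-off key in m: 0 up, 0.005 fully home; spring, 1.5 N to start, 5 N at the bottom (all keys alike)
- key_square_top (a point): middle of the top of the lamp-off key, a white 20 mm square cap; row nearer the rear, beside the hood (26 mm in front of the unit's origin, y = -133 mm), top 10 mm above the deck like all keys
- key_round (a joint): travel of the turntable-stop key in m: 0 up, 0.005 fully home
- key_round_top (a point): middle of the top of the turntable-stop key, a white flat round cap 18 mm across; row nearer the robot, away from the hood (x = -74, y = -181 mm)
- key_bar (a joint): travel of the hood-release key in m: 0 up, 0.005 fully home
- key_bar_top (a point): middle of the top of the hood-release key, a white bar cap 34 mm long (along the unit's y) and 10 mm wide; row nearer the robot, beside the hood (x = -74, y = -133 mm)
- key_dome (a joint): travel of the start key in m: 0 up, 0.005 fully home; not to be pressed
- key_dome_top (a point): middle of the top of the start key, a white domed round cap 30 mm across; row nearer the rear, away from the hood (x = -26, y = -181 mm)
- figure: the cured grey figure, 48 mm tall on a 32 mm round base, loose on the turntable inside the unit; origin under its base
- dropper_a: loose dropper bottle of paint with a white cap, 25 mm across, 84 mm tall, left of the unit; origin under its foot
- dropper_b: loose dropper bottle of paint with a black cap, 25 mm across, 84 mm tall, in front of the console; origin under its foot
- paint_jar: loose paint jar, 48 mm across, 48 mm tall, close to the left side of the unit; origin under its foot
- paint_handle: loose wooden painting handle with a primed figure on top, 42 mm across, 110 mm tall, on the left; origin under its foot
- brush_mug: loose white mug with brushes in it, 72 mm across, 85 mm tall, brushes to 190 mm, on the right; origin under its foot
- tape_roll: loose roll of masking tape lying flat, 84 mm across, 24 mm tall, on the right; origin under its centre
- cutters: loose side cutters lying flat, 135 mm long, 12 mm high, in front of the hood to the left; origin under their middle

How it is judged:
By the outcome, as a careful person would: the job done as asked, in the order asked, and still so for the second after the job is handed in, while the arm keeps its last pose, push and grip.
It also fails if it takes over 67 s, if anything falls off the work surface, if the arm or the gripper's body presses on something with over 40 N, if the wrist force passes 120 N, or if a joint passes its speed limit or range.

## Working session

There is one attempt and no reset: what is moved stays moved. The work goes in short steps, Python scripts to look and compute and a tool call to move; the robot and the scene stay as the last step left them, time stands still between calls to the robot, and variables do not carry over. Pictures are saved under pics/ and viewed, at most 10 in all, crops included, and the job is handed in when it is done.

Besides the shell and the picture viewer there is one more tool, called after "Call:" as name([rows], argument=value, ...), one row to a line, values as JSON. carry_out: Moves the arm, as the interface text tells. Its arguments: {"type":"object","properties":{"increments":{"type":"array","items":{"type":"array","items":{"type":"array","items":{"type":"number","minimum":-1,"maximum":1}}}},"jaw":{"type":"number"},"squeeze":{"type":"number"}},"required":["increments"]}

```bash
mkdir -p pics; ls; python3 - <<'E'
from workcell import env
import cv2,numpy as np
s=env.get_state();print({k:np.round(v,3).tolist() for k,v in s.items()})
for c in("top","scene"):
    r=env.read_camera(c);cv2.imwrite(f"pics/{c}0.png",r["frame"])
    for n in["unit","deck","pull","key_square_top","key_round_top","key_bar_top","key_dome_top","hood","brush_mug","dropper_b"]:
        print(c,n,[(np.round(d["position"],3).tolist(),round(d["score"],2)) for d in env.find_in(c,n)[:2]])
E
```

```text
pics
{'clock': 0.0, 'joint_pos': [1.126, 0.314, 0.045, 1.304, -0.0, 1.431], 'qvel': [-0.001, 0.0, -0.0, -0.001, 0.0, 0.0], 'tau': [0.001, -48.062, 29.853, 0.019, -0.0, 0.0], 'tcp_pos': [0.172, 0.548, 0.249], 'orientation': [-0.0, 0.152, 0.988, -0.001], 'wrist_force': [-0.549, -0.683, -0.209], 'ft_torque': [0.034, -0.015, -0.06], 'grip_force': 0.0, 'finger_gap': 0.086}
top unit [([0.46, -0.115, 0.051], 0.68), ([0.621, 0.066, 0.148], 0.66)]
top deck [([0.622, 0.062, 0.147], 0.62), ([0.632, -0.074, 0.122], 0.4)]
top pull [([0.573, -0.031, 0.12], 0.56)]
top key_square_top []
top key_round_top [([0.622, 0.062, 0.148], 0.28)]
top key_bar_top [([0.573, -0.03, 0.124], 0.44), ([0.634, -0.447, 0.061], 0.26)]
top key_dome_top [([0.63, -0.074, 0.123], 0.55)]
top hood [([0.61, 0.109, 0.15], 0.75), ([0.494, 0.088, 0.133], 0.56)]
top brush_mug [([0.629, -0.446, 0.061], 0.95)]
top dropper_b [([0.458, -0.114, 0.05], 0.54), ([0.58, -0.08, 0.125], 0.5)]
scene unit [([0.683, 0.023, 0.118], 0.75)]
scene deck [([0.683, 0.027, 0.116], 0.86), ([0.588, -0.078, 0.126], 0.57)]
scene pull [([0.622, 0.414, 0.045], 0.37)]
scene key_square_top [([0.494, 0.085, 0.132], 0.62), ([0.628, -0.018, 0.124], 0.39)]
scene key_round_top [([0.588, -0.078, 0.126], 0.39)]
scene key_bar_top [([0.619, 0.417, 0.047], 0.43)]
scene key_dome_top []
scene hood [([0.65, 0.088, 0.146], 0.57)]
scene brush_mug [([0.653, -0.445, 0.071], 0.95)]
scene dropper_b [([0.472, 0.371, 0.041], 0.66), ([0.468, -0.116, 0.04], 0.59)]
```

View pics/top0.png

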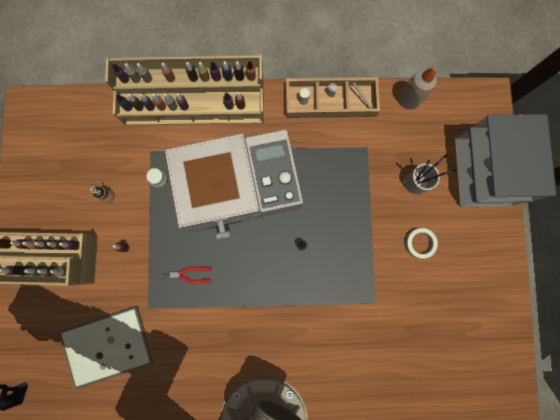

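View pics/scene0.png

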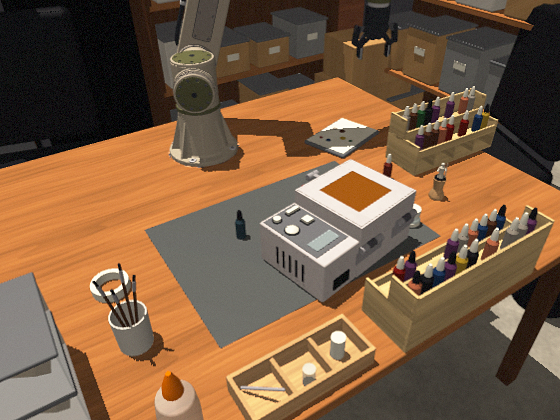

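The top view shows the hood with its amber window at about (212,180) and the pull at (222,229). The keys are at square (266,181), dome (285,178), bar (270,199) and round (290,196). dropper_b is at (301,243), cutters at (190,275), and the unit is yawed by about 8°. The scene view confirms the layout and that the hood is shut.

```bash
cat > h.py <<'E'
from workcell import env
import numpy as np, cv2
from scipy.spatial.transform import Rotation as Ro
def Rq(q): return Ro.from_quat(np.roll(q,-1))
def cloud(c, st=None):
    "world points per pixel; wrist needs state read just before"
    r=env.read_camera(c); z=r["z_map"]; h,w=z.shape
    u,v=np.meshgrid(np.arange(w),np.arange(h))
    p=np.stack([u,v],-1).reshape(-1,1,2).astype(float)
    n=cv2.undistortPoints(p,r["intrinsics"],np.array([r["k1"],0,0,0,0.])).reshape(h,w,2)
    P=np.dstack([n*z[...,None],z])
    if "R" in r: W=(P-r["t"])@r["R"]
    else:
        T=r["T_tool_cam"]; W=(P@T[:3,:3].T+T[:3,3])@Rq(st["orientation"]).as_matrix().T+st["tcp_pos"]
    W[z==0]=np.nan
    return r["frame"],W
E
python3 - <<'E'
from h import *
from scipy.optimize import least_squares
f,W=cloud("top")
for n,(u,v) in dict(square=(266,181),dome=(285,178),bar=(270,199),round=(290,196),pull=(222,229),deck=(280,210),hood=(212,180)).items(): print(n,np.round(W[v,u],4))
# key blobs
roi=np.zeros(W.shape[:2],bool);roi[165:208,256:300]=1
m=(roi&(W[...,2]>0.1195)).astype(np.uint8)
n,l,s,c=cv2.connectedComponentsWithStats(m)
for i in range(1,n):
    if s[i,4]>5: print(c[i].round(1),s[i,4],np.nanmean(W[l==i],0).round(4))
# hood rect
roi[:]=0;roi[130:235,155:262]=1
p=W[roi&(W[...,2]>0.138)][:,:2].astype(np.float32);print(cv2.minAreaRect(p))
roi[:]=0;roi[125:240,155:310]=1
p=W[roi&(W[...,2]>0.105)][:,:2].astype(np.float32);
E
```

```text
square [ 0.619  -0.0199  0.1229]
dome [ 0.6247 -0.0679  0.1275]
bar [ 0.5724 -0.0291  0.125 ]
round [ 0.5791 -0.0794  0.1243]
pull [0.499  0.091  0.1303]
deck [ 0.5501 -0.0542  0.0791]
hood [0.6191 0.1128 0.1485]
[284.9 177.2] 96 [ 0.6278 -0.0679  0.1232]
[266.8 181.2] 65 [ 0.6183 -0.0219  0.1241]
[289.1 195.6] 45 [ 0.5802 -0.0771  0.1242]
[256.6 202.5] 25 [0.5608 0.0036 0.148 ]
[270.9 199.4] 65 [ 0.5715 -0.0314  0.124 ]
((0.6184529066085815, 0.11457307636737823), (0.20362980663776398, 0.20104451477527618), 10.717833518981934)
```

```bash
cat >> h.py <<'E'
def fit(L,Wd):
    L=np.array(L);Wd=np.array(Wd);l=L-L.mean(0);w=Wd-Wd.mean(0)
    th=np.arctan2((l[:,0]*w[:,1]-l[:,1]*w[:,0]).sum(),(l*w).sum())
    R=np.array([[np.cos(th),-np.sin(th)],[np.sin(th),np.cos(th)]])
    t=Wd.mean(0)-R@L.mean(0); return th,t,(Wd-(L@R.T+t))
def inc(pos,th,tilt=0,s=None):
    "row to reach: tool down, tool y along unit y, tilt about tool y"
    s=s or env.get_state(); R0=Rq(s["orientation"])
    x=np.array([-np.cos(th),-np.sin(th),0]);y=np.array([-np.sin(th),np.cos(th),0])
    R1=Ro.from_matrix(np.column_stack([x,y,[0,0,-1]]))*Ro.from_euler("y",tilt)
    d=R0.inv().apply(np.array(pos)-s["tcp_pos"])/0.5
    return np.concatenate([d,(R0.inv()*R1).as_rotvec()/(2*np.pi)]).round(4).tolist()
E
python3 - <<'E'
from h import *
th,t,e=fit([(-.026,-.181),(-.026,-.133),(-.074,-.181),(-.074,-.133),(0,0)],[(.6278,-.0679),(.6183,-.0219),(.5802,-.0771),(.5715,-.0314),(.6185,.1146)])
print(th,t,e.round(4))
s=env.get_state()
print(inc([.56,-.03,.27],th,0,s)); 
E
```

```text
0.1933064956732119 [0.61838661 0.11420482] [[ 0.0002  0.0005]
 [-0.0001 -0.0006]
 [-0.0003  0.0005]
 [ 0.0002 -0.0009]
 [ 0.0001  0.0004]]
[-1.0863, -0.8712, -0.0394, 0.0, 0.0, -0.0793]
```

Call:
carry_out([
  [[-0.54,-0.43,-0.04,0,0,-0.079],[-0.54,-0.43,-0.04,0,0,-0.079],[-0.54,-0.43,-0.04,0,0,-0.079],[-0.54,-0.43,-0.04,0,0,-0.079],[-0.54,-0.43,-0.04,0,0,-0.079]],
], jaw=1)

```text
clock: 1.78
tcp_pos: [0.3437, 0.2948, 0.2683]
orientation: [0.001, -0.096, 0.995, 0.0]
wrist_force: [1.0, 0.6, -0.4]
finger_gap: -0.0001
grip_force: 0.0
```

```bash
python3 - <<'E'
from h import *
print(inc([.57,-.03,.25],.1933)); print(env.get_state()["clock"])
E
```

```text
[-0.3203, -0.724, 0.0368, 0.0001, 0.0002, -0.0002]
1.775
```

Call:
carry_out([
  [[-0.32,-0.72,0.037,0,0,0],[-0.32,-0.72,0.037,0,0,0],[-0.32,-0.72,0.037,0,0,0],[-0.32,-0.72,0.037,0,0,0],[-0.32,-0.72,0.037,0,0,0]],
])

```text
clock: 2.4
tcp_pos: [0.5227, 0.0385, 0.2535]
orientation: [0.001, -0.095, 0.995, 0.0]
wrist_force: [1.3, 0.9, -0.9]
finger_gap: 0.0002
grip_force: 0.0
```

```bash
python3 - <<'E'
from h import *
s=env.get_state();print(s["tcp_pos"],s["joint_pos"].round(3) if hasattr(s["joint_pos"],'round') else s["joint_pos"])
f,W=cloud("wrist",s);cv2.imwrite("pics/w0.png",f);np.save("w0.npy",W)
print(inc([.57,-.03,.25],.1933))
E
```

```text
[0.52265008 0.038524   0.25349054] [-0.08   0.212 -0.08   1.277  0.    -0.271]
[-0.0614, -0.1388, 0.0058, -0.0008, 0.0005, -0.0012]
```

View pics/w0.png

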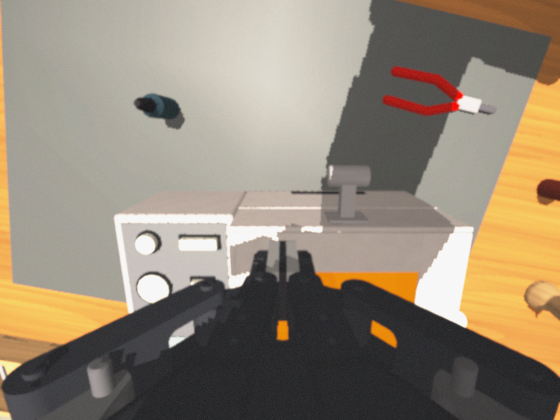

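The wrist view shows round (148,243), bar (198,243), dome (153,287), square partly hidden at (203,282), the pull at (348,177), and the closed fingertips at (282,245). I'll check these against the fit.

```bash
python3 - <<'E'
from h import *
W=np.load("w0.npy")
def blob(u0,v0,u1,v1,lo,hi):
    p=W[v0:v1,u0:u1].reshape(-1,3);p=p[(p[:,2]>lo)&(p[:,2]<hi)];q=cv2.minAreaRect(p[:,:2].astype(np.float32));return np.round(q[0],4),np.round(q[1],3),round(np.median(p[:,2]),4)
print(blob(128,228,170,258,.121,.13),blob(172,228,222,258,.121,.13),blob(132,268,176,308,.119,.135))
print("pull",blob(325,163,372,190,.126,.14))
th=.1933;t=np.array([.6184,.1142]);R=np.array([[np.cos(th),-np.sin(th)],[np.sin(th),np.cos(th)]])
for n,p in dict(square=(-.026,-.133),round=(-.074,-.181),bar=(-.074,-.133),dome=(-.026,-.181),pull=(-.142,0)).items(): print(n,(R@p+t).round(4))
print(inc([*(R@(-.026,-.133)+t),.160],th))
E
```

```text
(array([ 0.5834, -0.0775]), array([0.017, 0.017]), np.float64(0.1235)) (array([ 0.5748, -0.0306]), array([0.011, 0.034]), np.float64(0.1234)) (array([ 0.6291, -0.0697]), array([0.026, 0.029]), np.float64(0.1221))
pull (array([0.4886, 0.0879]), array([0.019, 0.034]), np.float64(0.1322))
square [ 0.6184 -0.0213]
round [ 0.5805 -0.0776]
bar [ 0.5713 -0.0305]
dome [ 0.6277 -0.0684]
pull [0.479  0.0869]
[-0.1592, -0.1388, 0.1861, -0.0008, 0.0005, -0.0012]
```

Call:
carry_out([
  [[-0.16,-0.139,0.006,-0.001,0,-0.001],[-0.16,-0.139,0.006,-0.001,0,-0.001],[-0.16,-0.139,0.1,-0.001,0,-0.001],[-0.16,-0.139,0.186,-0.001,0,-0.001],[-0.16,-0.139,0.186,-0.001,0,-0.001]],
])

```text
clock: 3.08
tcp_pos: [0.6104, -0.012, 0.1565]
orientation: [-0.004, -0.099, 0.995, 0.004]
wrist_force: [-0.2, 0.7, -0.4]
finger_gap: 0.0002
grip_force: 0.0
```

```bash
python3 - <<'E'
from h import *
s=env.get_state();print(s["clock"],s["tcp_pos"],s["wrist_force"])
print(inc([.6193,-.0215,.137],.1933))
E
```

```text
3.075 [ 0.61043037 -0.01200109  0.15651192] [-0.21745491  0.66959228 -0.44721786]
[-0.014, -0.0225, 0.0387, 0.0015, -0.0012, 0.0007]
```

Call:
carry_out([
  [[0,0,0,0,0,0],[0,0,0,0,0,0]],
])

```text
clock: 3.32
tcp_pos: [0.6148, -0.0125, 0.163]
orientation: [0.002, -0.099, 0.995, 0.003]
wrist_force: [-0.0, 0.4, -0.0]
finger_gap: 0.0
grip_force: 0.0
```

```bash
python3 - <<'E'
from h import *
s=env.get_state();print(s["clock"],s["tcp_pos"],s["wrist_force"])
print(inc([.6193,-.0215,.137],.1933))
E
```

```text
3.325 [ 0.61484243 -0.01252683  0.16295699] [-0.01350936  0.38164757 -0.0453872 ]
[-0.005, -0.0196, 0.0518, 0.0008, 0.0007, 0.0008]
```

Call:
carry_out([
  [[-0.005,-0.02,0,0.001,0.001,0.001],[-0.005,-0.02,0.02,0.001,0.001,0.001],[-0.005,-0.02,0.02,0.001,0.001,0.001],[-0.005,-0.02,0.02,0.001,0.001,0.001]],
])

```text
clock: 3.82
tcp_pos: [0.6175, -0.0217, 0.1498]
orientation: [-0.004, -0.096, 0.995, -0.0]
wrist_force: [1.2, 0.2, -0.2]
finger_gap: 0.0
grip_force: 0.0
```

```bash
python3 - <<'E'
from h import *
s=env.get_state();print(s["clock"],s["tcp_pos"],s["wrist_force"])
print(inc([.6193,-.0215,.137],.1933))
E
```

```text
3.825 [ 0.61746443 -0.02174117  0.14982361] [ 1.17154391  0.20599086 -0.23259776]
[-0.0039, -0.0002, 0.0256, 0.0001, -0.0011, -0.0003]
```

Call:
carry_out([
  [[-0.003,0,0.016,0,0,0],[-0.003,0,0.024,0,0,0],[-0.003,0,0.027,0,0,0],[-0.003,0,0.027,0,0,0]],
])

```text
clock: 4.32
tcp_pos: [0.6196, -0.0215, 0.1389]
orientation: [-0.002, -0.096, 0.995, -0.001]
wrist_force: [-3.2, 0.5, 13.3]
finger_gap: -0.0001
grip_force: 6.4
```

Call:
carry_out([
  [[0,0,-0.06,0,0,0],[0,0,-0.07,0,0,0],[0.096,-0.096,-0.07,0,0,0],[0.096,-0.096,-0.06,0,0,0],[0.096,-0.096,-0.05,0,0,0]],
])

```text
clock: 4.95
tcp_pos: [0.581, -0.078, 0.1611]
orientation: [-0.003, -0.095, 0.995, 0.0]
wrist_force: [1.1, -0.4, 0.2]
finger_gap: -0.0
grip_force: 0.0
```

Call:
carry_out([
  [[0,0,0,0,0,0],[0,0,0,0,0,0]],
])

```text
clock: 5.2
tcp_pos: [0.5818, -0.0769, 0.1617]
orientation: [-0.003, -0.096, 0.995, -0.0]
wrist_force: [0.9, 0.5, 0.7]
finger_gap: -0.0
grip_force: 0.0
```

```bash
python3 - <<'E'
from h import *
s=env.get_state();print(s["clock"],s["tcp_pos"],s["wrist_force"])
print(inc([.5818,-.0776,.137],.1933))
E
```

```text
5.2 [ 0.5817809  -0.07693875  0.16170352] [0.91306283 0.46902357 0.73863262]
[-0.0001, -0.0013, 0.0494, 0.0, -0.001, -0.0001]
```

Call:
carry_out([
  [[0,-0.001,0.03,0,0,0],[0,-0.001,0.042,0,0,0],[0,-0.001,0.049,0,0,0],[0,-0.001,0.052,0,0,0],[0,-0.001,0.052,0,0,0]],
])

```text
clock: 5.82
tcp_pos: [0.5814, -0.0779, 0.1388]
orientation: [-0.002, -0.096, 0.995, -0.0]
wrist_force: [-6.8, 3.0, 19.6]
finger_gap: -0.0001
grip_force: 9.2
```

Call:
carry_out([
  [[0,0,-0.05,0,0,0],[0,0,-0.06,0,0,0],[0,0.096,-0.06,0,0,0],[0,0.096,-0.055,0,0,0],[0,0.096,-0.05,0,0,0]],
])

```text
clock: 6.45
tcp_pos: [0.572, -0.031, 0.1601]
orientation: [-0.004, -0.096, 0.995, -0.0]
wrist_force: [-0.3, -0.0, -0.0]
finger_gap: -0.0001
grip_force: 0.0
```

Call:
carry_out([
  [[0,0,0,0,0,0],[0,0,0,0,0,0]],
])

```text
clock: 6.7
tcp_pos: [0.5724, -0.0319, 0.1607]
orientation: [-0.003, -0.095, 0.995, -0.0]
wrist_force: [0.9, 0.8, 0.3]
finger_gap: -0.0003
grip_force: 0.0
```

```bash
python3 - <<'E'
from h import *
s=env.get_state();print(s["clock"],s["tcp_pos"],s["wrist_force"])
print(inc([.5728,-.0306,.137],.1933))
E
```

```text
6.7 [ 0.57238589 -0.03185202  0.16071947] [0.85832894 0.76282226 0.288714  ]
[-0.0016, 0.0023, 0.0474, 0.0, -0.001, -0.0004]
```

Call:
carry_out([
  [[-0.001,0.002,0.03,0,0,0],[-0.001,0.002,0.04,0,0,0],[-0.001,0.002,0.048,0,0,0],[-0.001,0.002,0.051,0,0,0],[-0.001,0.002,0.051,0,0,0]],
])

```text
clock: 7.32
tcp_pos: [0.5725, -0.0303, 0.1387]
orientation: [-0.002, -0.096, 0.995, -0.001]
wrist_force: [-7.4, 0.7, 21.4]
finger_gap: 0.0002
grip_force: 10.6
```

Call:
carry_out([
  [[0,0,-0.1,0,0,0],[0,0,-0.2,0,0,0],[0.06,0.12,-0.22,0,0,0],[0.11,0.22,-0.22,0,0,0],[0.132,0.264,-0.22,0,0,0]],
])

```text
clock: 7.95
tcp_pos: [0.4808, 0.089, 0.246]
orientation: [-0.004, -0.097, 0.995, -0.0]
wrist_force: [0.6, -1.0, -0.4]
finger_gap: -0.0
grip_force: 0.0
```

Call:
carry_out([
  [[0,0,0,0,0,0],[0,0,0,0,0,0],[0,0,0,0,0,0]],
], jaw=0.25)

```text
clock: 8.32
tcp_pos: [0.4839, 0.0862, 0.2456]
orientation: [-0.003, -0.095, 0.995, -0.0]
wrist_force: [-0.2, 0.1, -0.8]
finger_gap: 0.0544
grip_force: 0.0
```

```bash
python3 - <<'E'
from h import *
s=env.get_state();print(s["clock"],s["tcp_pos"],s["finger_gap"],s["wrist_force"])
f,W=cloud("wrist",s);cv2.imwrite("pics/w1.png",f);np.save("w1.npy",W)
print(inc([.481,.0872,.127],.1933))
E
```

```text
8.325 [0.48388813 0.0862325  0.24559982] 0.05440658188548655 [-0.18798516  0.10557368 -0.75989882]
[0.0036, 0.0029, 0.2372, 0.0, -0.0011, -0.0005]
```

View pics/w1.png

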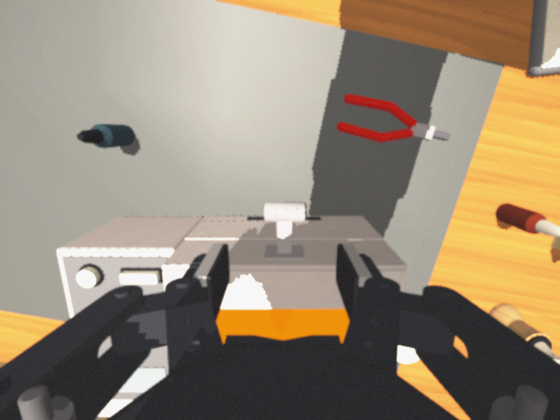

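The open fingers straddle the pull, which is at (285,212), and they are centred on it at about column 285. The hood is shut.

```bash
python3 - <<'E'
from h import *
W=np.load("w1.npy");p=W[202:221,262:308].reshape(-1,3);p=p[(p[:,2]>.122)&(p[:,2]<.145)]
th=.1933;u=np.array([np.cos(th),np.sin(th)]);v=np.array([-u[1],u[0]]);o=np.array([.6184,.1142])
x=(p[:,:2]-o)@u;y=(p[:,:2]-o)@v
q=p[np.argmax(p[:,2])]
b=x<-.134
print(np.percentile(x,[1,50,99]),np.percentile(y[b],[1,50,99]),np.percentile(p[:,2],[50,99]),"top x",np.median(x[p[:,2]>np.percentile(p[:,2],90)]))
print(env.get_state()["tcp_pos"], "pull nominal",-.142*u+o)
E
```

```text
[-0.14200635 -0.13630624 -0.12877713] [-0.01733228 -0.00079924  0.01567444] [0.13255716 0.13468151] top x -0.13356768916435743
[0.48380889 0.08624695 0.24556642] pull nominal [0.47904466 0.08692202]
```

```bash
python3 - <<'E'
from h import *
th=.1933;u=np.array([np.cos(th),np.sin(th)]);v=np.array([-u[1],u[0]]);o=np.array([.6184,.1142])
W=np.load("w1.npy");L=lambda p:np.array([(p[:2]-o)@u,(p[:2]-o)@v,p[2]])
print("wrist col 285");[print(r,L(W[r,285]).round(4)) for r in range(198,250,3)]
s=env.get_state();print([(L(np.array(d["position"])).round(4),round(d["score"],2)) for d in env.find_in("wrist","pull")[:2]])
f,T=cloud("scene")
m=(np.abs((T[...,:2]-o)@v)<.03)&((T[...,:2]-o)@u<-.11)&((T[...,:2]-o)@u>-.18)&(T[...,2]>.1)&(T[...,2]<.16)
p=T[m];print(len(p));print(np.percentile((p[:,:2]-o)@u,[2,25,50,75,98]).round(4),np.percentile(p[:,2],[2,50,98])) if len(p) else 0
E
```

```text
wrist col 285
198 [-0.1172  0.0012 -0.0005]
201 [-0.1135  0.0012  0.0003]
204 [-1.415e-01  1.000e-04  1.283e-01]
207 [-0.1397  0.      0.1313]
210 [-0.1376  0.      0.1332]
213 [-0.1353  0.      0.1339]
216 [-0.1326  0.      0.1335]
219 [-0.1298  0.      0.1327]
222 [-0.1266  0.      0.1308]
225 [-0.1241  0.      0.1312]
228 [-0.1213  0.      0.1306]
231 [-0.1188  0.      0.1311]
234 [-0.1165  0.      0.1321]
237 [-0.1132  0.      0.1307]
240 [-0.1106  0.      0.1309]
243 [-0.1076  0.      0.1302]
246 [-0.1059  0.      0.1327]
249 [-0.1027  0.      0.1316]
[]
100
[-0.1397 -0.1336 -0.1283 -0.125  -0.1152] [0.12234391 0.13404877 0.13796947]
```

```bash
python3 - <<'E'
from h import *
print(inc([.4830,.0877,.123],.1933),env.get_state()["clock"])
E
```

```text
[-0.0009, 0.0028, 0.2452, 0.0, -0.0011, -0.0005] 8.475
```

Call:
carry_out([
  [[0,0.003,0.08,0,-0.001,0],[0,0.003,0.15,0,-0.001,0],[0,0.003,0.21,0,-0.001,0],[0,0.003,0.245,0,-0.001,0],[0,0.003,0.245,0,-0.001,0]],
])

```text
clock: 9.1
tcp_pos: [0.4811, 0.088, 0.122]
orientation: [-0.002, -0.095, 0.995, 0.0]
wrist_force: [-1.0, -0.1, -0.0]
finger_gap: 0.0642
grip_force: 0.0
```

```bash
python3 - <<'E'
from h import *
s=env.get_state();print(s["tcp_pos"],s["wrist_force"],s["clock"])
r=env.read_camera("wrist");cv2.imwrite("pics/w2.png",r["frame"])
E
```

```text
[0.48109705 0.08800149 0.12197137] [-1.03808925 -0.05284629 -0.00543858] 9.1
```

View pics/w2.png

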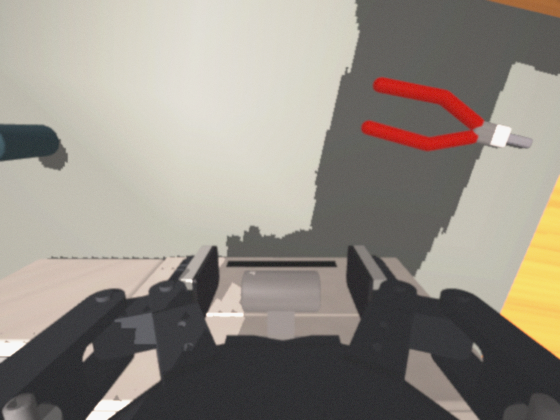

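The barrel at (281,290) sits between the pads, so I'll close on it.

Call:
carry_out([
  [[0,0,0,0,0,0],[0,0,0,0,0,0],[0,0,0,0,0,0],[0,0,0,0,0,0],[0,0,0,0,0,0]],
], jaw=1, squeeze=30)

```text
clock: 9.78
tcp_pos: [0.4832, 0.0876, 0.1247]
orientation: [0.001, -0.095, 0.995, -0.001]
wrist_force: [-0.8, -4.1, 5.9]
finger_gap: 0.0333
grip_force: 30.9
```

```bash
cat >> h.py <<'E'
TH=.1933;U=np.array([np.cos(TH),np.sin(TH),0]);O=np.array([.6184,.1142,0])
H=O+.104*U+[0,0,.088]
def ang(p):
    d=np.asarray(p)-H;x=-d@U;return np.arctan2(d[2],x),np.hypot(x,d[2])
E
python3 - <<'E'
from h import *
s=env.get_state();print(s["tcp_pos"],s["wrist_force"],s["ft_torque"],s["grip_force"],s["finger_gap"])
a0,r=ang(s["tcp_pos"]);print(a0,r)
# path in tool axes: x tool = -U, z tool down
for q in np.arange(.1,1.21,.1): print(round(q,2),((r*np.cos(a0+q)-r*np.cos(a0))/.5).round(4),(-(r*np.sin(a0+q)-r*np.sin(a0))/.5).round(4))
E
```

```text
[0.48316072 0.08762309 0.12466458] [-0.81166037 -4.05580422  5.91618343] [-1.02336565  0.02657148 -0.0412262 ] 30.895856022834778 0.03334117152675404
0.1504696270310357 0.24458959399061786
0.1 -0.0097 -0.0479
0.2 -0.0242 -0.0946
0.3 -0.0433 -0.1397
0.4 -0.0667 -0.1826
0.5 -0.0944 -0.2229
0.6 -0.1259 -0.2603
0.7 -0.161 -0.2943
0.8 -0.1993 -0.3247
0.9 -0.2404 -0.3511
1.0 -0.284 -0.3733
1.1 -0.3296 -0.391
1.2 -0.3767 -0.404
```

Call:
carry_out([
  [[-0.002,0,-0.016,0,0,0],[-0.006,0,-0.036,0,0,0],[-0.012,0,-0.06,0,0,0],[-0.019,0,-0.08,0,0,0],[-0.024,0,-0.095,0,0,0]],
])

```text
clock: 10.4
tcp_pos: [0.4945, 0.0898, 0.171]
orientation: [0.0, -0.095, 0.995, -0.001]
wrist_force: [3.5, -5.4, -4.2]
finger_gap: 0.0337
grip_force: 30.2
```

```bash
python3 - <<'E'
from h import *
s=env.get_state();print(s["tcp_pos"],s["wrist_force"],s["ft_torque"],s["grip_force"],s["finger_gap"])
print(ang(s["tcp_pos"])[0]-.1505,ang(s["tcp_pos"])[1])
E
```

```text
[0.49453697 0.08982276 0.17103047] [ 3.45043938 -5.44137975 -4.19952177] [-1.07530263 -0.41881355 -0.03548077] 30.197553634643555 0.03365788620675302
0.19561079112942312 0.24475304748946147
```

Call:
carry_out([
  [[-0.015,0,-0.036,0,0,0],[-0.033,0,-0.071,0,0,0],[-0.053,0,-0.104,0,0,0],[-0.076,0,-0.136,0,0,0],[-0.102,0,-0.166,0,0,0]],
])

```text
clock: 11.02
tcp_pos: [0.5435, 0.0992, 0.2538]
orientation: [-0.001, -0.095, 0.995, -0.001]
wrist_force: [1.5, -6.4, -4.4]
finger_gap: 0.0332
grip_force: 30.8
```

Call:
carry_out([
  [[0,0,0,0,0,0],[0,0,0,0,0,0]],
])

```text
clock: 11.28
tcp_pos: [0.5435, 0.0992, 0.2535]
orientation: [-0.001, -0.095, 0.995, -0.001]
wrist_force: [-1.4, -6.5, -1.4]
finger_gap: 0.0334
grip_force: 31.6
```

```bash
python3 - <<'E'
from h import *
s=env.get_state();print(s["tcp_pos"],s["wrist_force"],s["ft_torque"],s["grip_force"],s["finger_gap"])
print(ang(s["tcp_pos"])[0]-.1505,ang(s["tcp_pos"])[1])
E
```

```text
[0.54347147 0.09921097 0.25353446] [-1.37695092 -6.527882   -1.43618783] [-1.27603248  0.21846924  0.11290438] 31.554595828056335 0.03336362403913602
0.5919182033714474 0.24484749280226617
```

Call:
carry_out([
  [[-0.028,0,-0.028,0,0,0],[-0.055,0,-0.05,0,0,0],[-0.082,0,-0.07,0,0,0],[-0.11,0,-0.088,0,0,0],[-0.136,0,-0.1025,0,0,0]],
])

```text
clock: 11.9
tcp_pos: [0.6103, 0.112, 0.3054]
orientation: [-0.001, -0.095, 0.995, -0.001]
wrist_force: [-0.9, -5.9, 1.3]
finger_gap: 0.0329
grip_force: 35.2
```

Call:
carry_out([
  [[0,0,0,0,0,0],[0,0,0,0,0,0]],
])

```text
clock: 12.15
tcp_pos: [0.6103, 0.112, 0.3053]
orientation: [-0.001, -0.095, 0.995, -0.001]
wrist_force: [-1.5, -7.0, 2.8]
finger_gap: 0.0327
grip_force: 35.5
```

```bash
python3 - <<'E'
from h import *
s=env.get_state();print(s["tcp_pos"],s["wrist_force"],s["ft_torque"],s["grip_force"],s["finger_gap"],s["joint_pos"])
a0,r=ang(s["tcp_pos"]);q0=a0-.1505;print(q0,r)
for q in (.9,1,1.05,1.08,1.12,1.15): print(q,((r*np.cos(.1505+q)-r*np.cos(a0))/.5).round(4),(-(r*np.sin(.1505+q)-r*np.sin(a0))/.5).round(4))
E
```

```text
[0.6102655  0.11196959 0.30525621] [-1.47494527 -7.00625286  2.80772172] [-1.27286231  0.5503105   0.04590262] 35.49810469150543 0.032749415160940085 [ 0.05322696  0.40210684  0.30736408  1.47720212 -0.00233367 -0.13731971]
0.9428145651410892 0.24461520480979718
0.9 0.0184 0.01
1 -0.0252 -0.0121
1.05 -0.0478 -0.0216
1.08 -0.0615 -0.0267
1.12 -0.0801 -0.0328
1.15 -0.0942 -0.037
```

Call:
carry_out([
  [[-0.02,0,-0.009,0,0,0],[-0.04,0,-0.018,0,0,0],[-0.06,0,-0.026,0,0,0],[-0.078,0,-0.032,0,0,0],[-0.094,0,-0.037,0,0,0]],
])

```text
clock: 12.78
tcp_pos: [0.6568, 0.1209, 0.324]
orientation: [-0.0, -0.095, 0.995, -0.001]
wrist_force: [-0.5, -6.1, 3.4]
finger_gap: 0.0333
grip_force: 35.6
```

Call:
carry_out([
  [[0,0,0,0,0,0],[0,0,0,0,0,0],[0,0,0,0,0,0]],
])

```text
clock: 13.15
tcp_pos: [0.6567, 0.1209, 0.3239]
orientation: [-0.0, -0.095, 0.995, -0.001]
wrist_force: [-0.3, -5.8, 2.7]
finger_gap: 0.0333
grip_force: 35.7
```

```bash
python3 - <<'E'
from h import *
s=env.get_state();print(s["tcp_pos"],s["wrist_force"],s["ft_torque"],s["grip_force"],s["finger_gap"])
a0,r=ang(s["tcp_pos"]);q0=a0-.1505;print(q0,r)
for q in (.9,.93,.95,1,1.05,1.1): print(q,((r*np.cos(.1505+q)-r*np.cos(a0))/.5).round(4),(-(r*np.sin(.1505+q)-r*np.sin(a0))/.5).round(4))
f,T=cloud("scene");cv2.imwrite("pics/s1.png",f);np.save("s1.npy",T)
E
```

```text
[0.65668073 0.12087459 0.3239408 ] [-0.29063418 -5.79255427  2.65728962] [-1.33361264  0.31892296 -0.04293406] 35.74029207229614 0.033267924096445155
1.1508810169567878 0.24477048062069448
0.9 0.1131 0.0471
0.93 0.1002 0.04
0.95 0.0915 0.0355
1 0.0694 0.0249
1.05 0.0469 0.0155
1.1 0.0238 0.0072
```

View pics/s1.png

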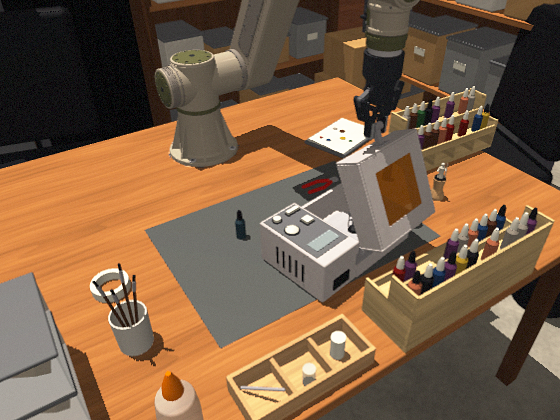

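The hood is raised with its window at (395,190), the gripper is at the pull (375,125), and everything else stands undisturbed. I'll measure the hood angle from its top plane.

```bash
cat >> h.py <<'E'
def hoodang(T,u0=380,v0=175,u1=412,v1=215):
    p=T[v0:v1,u0:u1].reshape(-1,3);p=p[~np.isnan(p).any(1)]
    for _ in range(3):
        c=np.median(p,0);n=np.linalg.svd(p-p.mean(0),full_matrices=False)[2][2];d=(p-p.mean(0))@n;p=p[abs(d)<2.5*d.std()+1e-4]
    n*=np.sign(n@U); return np.arctan2(n@U,n[2]),n,p.mean(0)
E
python3 - <<'E'
from h import *
T=np.load("s1.npy");print(hoodang(T))
E
```

```text
(np.float64(1.1315270243498996), array([0.88449083, 0.19203281, 0.4252051 ]), array([0.73920215, 0.11974073, 0.20324106]))
```

Call:
carry_out([
  [[0.018,0,0.005,0,0,0],[0.038,0,0.012,0,0,0],[0.058,0,0.02,0,0,0],[0.08,0,0.03,0,0,0],[0.098,0,0.039,0,0,0]],
])

```text
clock: 13.82
tcp_pos: [0.6093, 0.1118, 0.3043]
orientation: [0.001, -0.095, 0.995, -0.001]
wrist_force: [3.3, -6.3, -0.7]
finger_gap: 0.0334
grip_force: 35.4
```

Call:
carry_out([
  [[0,0,0,0,0,0],[0,0,0,0,0,0],[0,0,0,0,0,0],[0,0,0,0,0,0]],
])

```text
clock: 14.32
tcp_pos: [0.6092, 0.1118, 0.3043]
orientation: [0.001, -0.095, 0.995, -0.001]
wrist_force: [1.0, -6.2, 0.4]
finger_gap: 0.0334
grip_force: 35.4
```

```bash
python3 - <<'E'
from h import *
s=env.get_state();print(s["clock"],s["tcp_pos"],s["wrist_force"],s["ft_torque"],s["grip_force"],s["finger_gap"],abs(np.array(s["qvel"])).max())
print(ang(s["tcp_pos"])[0]-.1505)
f,T=cloud("scene");print(hoodang(T));cv2.imwrite("pics/s2.png",f)
E
```

```text
14.325 [0.6091938  0.11180487 0.30431039] [ 1.01976129 -6.19835618  0.44892594] [-1.07108996 -0.43915028 -0.0489092 ] 35.400572419166565 0.03336004788090526 0.0011908497014429004
0.9370962115681859
(np.float64(0.9205448968309248), array([0.77876266, 0.16458409, 0.60534354]), array([0.72379565, 0.13697228, 0.18755623]))
```

View pics/s2.png

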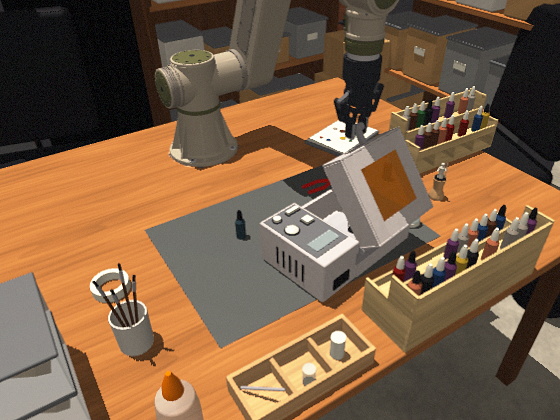

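The hood is held at about 0.93 rad, 0.12 below balance. The pull is still gripped at (358,140) and the rest is in place.

```bash
python3 -c "
from workcell import env
print(env.hand_in())"
```

```text
the job is handed in; nothing more can be done
None
```

I pressed lamp-off, turntable-stop and hood-release fully home in that order with the hood shut, never moved onto the start key, raised the hood to about 1.14 rad, eased it back to about 0.93 rad (0.12 below balance), and handed in at about 14 s still holding the pull.

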